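Sweep the wood offcuts into the scrap pan

ROBOT

A 7-joint arm with a two-finger parallel gripper is mounted at the origin on the work surface. World frame = base frame: x ahead of the robot, y to its left, z up, the work surface at z = 0. Lengths are in m, angles in rad, forces in N, time in s.
With the tool pointing down it reaches from about 0.4 to 0.875 m from the base axis. Payload 6.5 kg.
Tool frame: the origin (TCP) lies midway between the tips of the shut fingers; the grasp point (between the pads) lies 19 mm behind it; z points along the fingers, x is the direction in which the jaws open and shut, and the axes are right-handed (so a half turn about z gives the same grasp; the last joint's range is limited). The gripper opens to 85 mm and grips with 20 to 120 N. Pads are 22 mm wide; open, the fingers measure 114 mm over their backs; the gripper's body (76 mm by 85 mm) begins 54 mm behind the grasp point. The pads swing forward as they close: fully open they stand 13 mm farther back than shut.
Start: joints at [1.235, 0.536, -0.004, 1.538, 0.003, 1.067, -0.071], TCP at [0.173, -0.626, 0.201] pointing down, gripper open.
Joint ranges: [-2.7, 2.7], [-0.37, 2.16], [-1.27, 1.26], [0.24, 2.4], [-1.31, 4.45], [0.19, 1.91], [-2.76, 2.76]. Speed limits (rad/s): [2.39, 2.39, 3.14, 3.14, 3.14, 3.14, 3.14].

INTERFACE

Orientations are given as a unit quaternion [w, x, y, z].
In Python, from cell import env gives the robot as it stands. The module is installed in compiled form; this text tells all that it offers.
- The arm moves only by the tool carry_out, never from a script. Its arguments are lists of equal length, an entry for each row: "hand": the opening, from 0 (shut) to 1 (fully open); "linear": the shift along the tool's x, y, z in mm, a list of three; "delta_rot": the turn, a rotation vector about the tool's x, y, z in degrees, a list of three. A call has 1 to 20 rows; each row shifts and turns the commanded pose from where the row before left it, along the tool's axes as they then stand; what a row does not reach is not made up. A row lasts 1/8 s, in which the tool goes at most 62.5 mm and 10.7 degrees, less where a joint would pass 70% of its speed; a pose out of reach is approached as far as the arm can. A call is refused whole if a number of a shift passes 62.5 or a number of a turn 10.7, either way. A call with a gripper value outside its range is refused whole. The fingers move at their own pace and stop on an object; "newtons" is the grip in N (left out, the last holds). Time passes only in rows, so rows that do not move let the fingers close. It gives the time, the measured TCP pose, the force and the opening at its end, in the units of the state.
- env.get_obs(): the state, without advancing time (a new reading comes with each control period).
- env.grab_frame(name): name is "scene" or "top" or "wrist"; returns a dict with "color" (420x560x3 uint8, blue, green, red), "range_z" (420x560 float32, m along the optical axis (not along the pixel's ray), 0 where there is no reading), "K" (3x3 intrinsics, pixels), "k1" (the pictures are not rectified: a ray, as slopes to the right and down, at radius r is drawn at 1 + k1 r^2 times it, then the intrinsics apply), "xyz" and "rotation" of the camera in the world. Camera axes: x right, y down, z forward; pixel columns grow to the right and rows downward; lengths in m; the calibration is good to about 2 mm. A picture is of the moment at which its call begins.
- env.job_done(): hands the job in, once; it reports no verdict.
The state is a dict: "time_s": time; "q": joint angles; "joint_vel": joint speeds; "effort": joint torques, N m; "position": TCP position; "orientation": TCP orientation; "ft_force": force on the tool from outside, world axes, zero at the start; "wrist_torque": the same for the moment, N m; "width": finger opening in m.
Only numpy, scipy, OpenCV 4.12 (cv2) and the standard library are available. Lean on these libraries where they do the work, as an engineer would, in place of code of your own. Each camera call takes 0.05 s, during which the arm holds its last target. There are 200 camera calls.

TASK

Clear the craft table: with closed fingers, sweep the three small wooden offcuts (the strip, the square block and the round branch slice) along the table top and through the open mouth of the metal scrap pan, until each lies well inside, past the sloping lip. Only push them; do not lift or carry them, and leave everything else standing where it is.

Things in the scene. Friction and masses are not known exactly. Their poses are not given: they have to be found in the camera images.
- pan: sheet-metal scrap pan fixed flat on the table, inside 200 wide (x) by 130 deep (y), walls 35 high, 3 thick on three sides, open mouth on its -y side. Origin at the middle of the inside, at table height: mouth edge at y = -65, back wall at y = +65, side walls at x = -100 and +100 (inner faces). A lip slopes from the table at the mouth edge up to the floor, which begins at y = -40, 4 above the table.
- strip_mid (a point): centre (half-way up) of the wooden strip offcut, 60 x 22 x 18 high, about 20 g, loose, lying flat; its x axis runs along the 60
- block_mid (a point): centre (half-way up) of the square wooden offcut, 36 x 36 x 20 high, about 20 g, loose, lying flat
- slice_mid (a point): centre (half-way up) of the round branch slice, diameter 40, 18 high, about 20 g, loose, lying flat
- tin: closed food tin, diameter 76, 50 high, loose, 0.35 kg; origin at the centre of its underside; to be left alone
- dome: small display stand: wooden base 72 (x) x 58 (y) x 18 high with a dome of diameter 40 on it, 53 high in all, loose, 0.35 kg; origin at the centre of its underside; not an offcut, to be left alone
- rings: stack of four wooden rings glued together, diameter 82, 48 high, loose, 0.35 kg; origin at the centre of its underside; to be left alone
- jar: glass glue jar with a lid, diameter 56, 85 high, loose; origin at the centre of its underside; to be left alone
- mug: cup with brushes standing in it, diameter 72, cup 90 high, 180 with the brushes, loose; origin at the centre of its underside; to be left alone
- figure: figure made of a canister (diameter 90) with a turned handle on top, on a square wooden foot 110 x 110; 209 high in all, loose; origin at the centre of its underside; to be left alone
- screwdriver: screwdriver 190 long lying on the table along its own x, loose; to be left alone

How it is judged:
At the end, for the whole second after the job is handed in: The centres of all three offcuts are inside the pan's walls and past the sloping lip (more than 25 mm in from the mouth edge), less than 30 mm above the table and at rest (under 0.02 m/s); every other thing is within 20 mm of where it started (y of strip_mid in the frame of pan between -0.04 and 0.065 m and x of strip_mid in the frame of pan between -0.1 and 0.1 m and height (world z) of each of strip_mid, block_mid, slice_mid below 0.03 m and linear speed of each of strip, block, slice below 0.02 m/s and y of block_mid in the frame of pan between -0.04 and 0.065 m and x of block_mid in the frame of pan between -0.1 and 0.1 m and y of slice_mid in the frame of pan between -0.04 and 0.065 m and x of slice_mid in the frame of pan between -0.1 and 0.1 m and distance of each of tin, dome, rings, jar, mug, figure, screwdriver from where it was at the start of the episode below 0.02 m); the robot touches nothing.
It fails at once if an offcut is picked up on its way to the pan (its centre rises more than 26 mm above the table outside the mouth) ((height (world z) of strip_mid above 0.026 m and y of strip_mid in the frame of pan below -0.065 m) or (height (world z) of block_mid above 0.026 m and y of block_mid in the frame of pan below -0.065 m) or (height (world z) of slice_mid above 0.026 m and y of slice_mid in the frame of pan below -0.065 m)).
It fails at once if an offcut is lifted (its centre rises more than 36 mm above the table) (height (world z) of any of strip_mid, block_mid, slice_mid above 0.036 m).
It fails at once if something other than the offcuts is shifted by more than 20 mm (distance of any of tin, dome, rings, jar, mug, figure, screwdriver from where it was at the start of the episode above 0.02 m).
It fails at once if a standing thing is tipped (angle between any of tin, dome, rings, jar, mug, figure's own z axis and vertical above 0.3 rad).
It also fails if it takes over 72 s, if anything falls off the work surface, if the arm or the gripper's body presses on something with over 40 N, if the wrist force passes 120 N, or if a joint passes its speed limit or range.

## Working session

There is one attempt and no reset: what is moved stays moved. The work goes in short steps, Python scripts to look and compute and a tool call to move; the robot and the scene stay as the last step left them, time stands still between calls to the robot, and variables do not carry over. Pictures are saved under pics/ and viewed, about 8 in all and at most 12, crops included, and the job is handed in when it is done.

Besides the shell and the picture viewer there is one more tool, called after "Call:" as name(argument=value, ...) on one line, values as JSON. carry_out: Moves the arm, as the interface text tells. Its arguments: {"type":"object","properties":{"hand":{"type":"array","items":{"type":"number"}},"linear":{"type":"array","items":{"type":"array","items":{"type":"number"}}},"delta_rot":{"type":"array","items":{"type":"array","items":{"type":"number"}}},"newtons":{"type":"number"}},"required":["hand","linear","delta_rot"]}

```bash
mkdir -p pics
cat > h.py <<'E'
import numpy as np, cv2
from cell import env
def grab(name,fn=None):
    f=env.grab_frame(name)
    if fn: cv2.imwrite('pics/'+fn,f['color'])
    return f
def cloud(f):
    h,w=f['range_z'].shape
    K=f['K']; k=np.ravel(f['k1'])[0]
    uv=np.stack(np.meshgrid(np.arange(w),np.arange(h)),-1).astype(float).reshape(-1,1,2)
    s=cv2.undistortPoints(uv,K,np.array([k,0,0,0.])).reshape(h,w,2)
    z=f['range_z'][...,None]
    p=np.concatenate([s*z,z],-1)
    R=np.array(f['rotation'])
    return p@R.T+np.array(f['xyz'])
def topmap(P,C,x0,x1,y0,y1,res=0.0015,zmax=.4):
    # orthographic map: up = +x, left = +y ; highest point wins
    H=int((x1-x0)/res);W=int((y1-y0)/res)
    m=np.zeros((H,W,3),np.uint8)
    p=P.reshape(-1,3);c=C.reshape(-1,3)
    o=np.argsort(p[:,2]);p=p[o];c=c[o]
    r=((x1-p[:,0])/res).astype(int);q=((y1-p[:,1])/res).astype(int)
    ok=(r>=0)&(r<H)&(q>=0)&(q<W)&(p[:,2]<zmax)
    m[r[ok],q[ok]]=c[ok]
    return m
E
python3 - <<'E'
from h import *
f=grab('top','top0.png'); g=grab('scene','scene0.png')
for a in(f,g): print(a['xyz'],np.round(a['rotation'],3).tolist(),a['K'].tolist(),a['k1'])
np.savez('top0.npz',P=cloud(f),C=f['color']); np.savez('sc0.npz',P=cloud(g),C=g['color'])
print(env.get_obs())
E
```

```text
[ 0.37895883 -0.09887271  1.2035888 ] [0.055, -0.698, 0.713, -0.048] [[501.93389865863014, 0.0, 284.8931964636291], [0.0, 501.93389865863014, 209.79462200857967], [0.0, 0.0, 1.0]] -0.13426238103782584
[1.29172195 0.60533173 1.06892977] [-0.147, 0.366, 0.85, -0.35] [[503.8716670342513, 0.0, 278.78655943602354], [0.0, 503.8716670342513, 217.02899191090228], [0.0, 0.0, 1.0]] 0.039078942085593205Traceback (most recent call last):
  File "<stdin>", line 4, in <module>
  File "h.py", line 15, in cloud
    return p@R.T+np.array(f['xyz'])
           ~^~~~
ValueError: matmul: Input operand 1 has a mismatch in its core dimension 0, with gufunc signature (n?,k),(k,m?)->(n?,m?) (size 4 is different from 3)
```

View pics/top0.png

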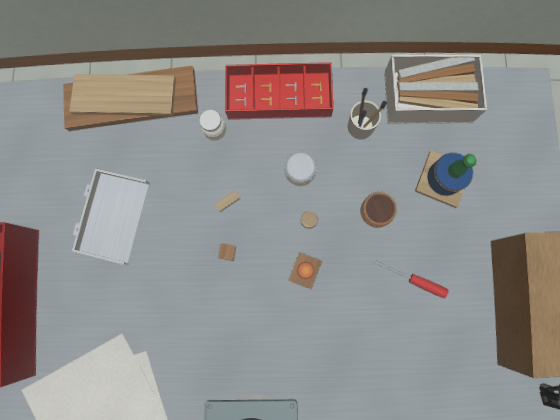

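View pics/scene0.png

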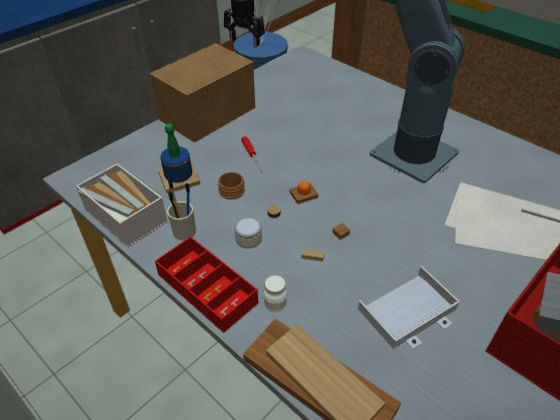

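The top view shows the pan at (112,217) with its mouth to the right. The strip is at (228,201), the block at (227,252) and the slice at (310,219), which sits between the tin (301,168), dome (306,270) and rings (379,209). The scene view agrees. The camera rotation is a quaternion, so I'll fix the helper for that.

```bash
sed -i "s/R=np.array(f\['rotation'\])/R=Rot.from_quat(f['rotation'],scalar_first=True).as_matrix()/; s/^import numpy.*/&\nfrom scipy.spatial.transform import Rotation as Rot/" h.py
cat >> h.py <<'E'
def project(f,p):
    R=Rot.from_quat(f['rotation'],scalar_first=True).as_matrix()
    c=(np.atleast_2d(p)-f['xyz'])@R
    return cv2.projectPoints(c.reshape(-1,1,3),np.zeros(3),np.zeros(3),f['K'],np.array([np.ravel(f['k1'])[0],0,0,0.]))[0].reshape(-1,2)
def blobs(P,C,x0=.3,x1=.9,y0=-.45,y1=.35,zmin=.008):
    # connected image regions above the table: size, centre, top height, min rect
    m=((P[...,2]>zmin)&(P[...,0]>x0)&(P[...,0]<x1)&(P[...,1]>y0)&(P[...,1]<y1)).astype(np.uint8)
    n,l,st,ce=cv2.connectedComponentsWithStats(m)
    for i in range(1,n):
        if st[i,4]<60: continue
        p=P[l==i]; zt=np.percentile(p[:,2],95)
        q=p[p[:,2]>min(zt-.006, zt*.7)]
        (cx,cy),(w,h),a=cv2.minAreaRect((q[:,:2]*1000).astype(np.float32))
        print(np.round(ce[i]),st[i,4],'zt %.0f ctr %.0f %.0f size %.0f %.0f ang %.1f'%(zt*1000,cx,cy,w,h,a), 'bbox x %.0f..%.0f y %.0f..%.0f'%tuple(1000*np.array([p[:,0].min(),p[:,0].max(),p[:,1].min(),p[:,1].max()])))
E
python3 - <<'E'
from h import *
f=grab('top'); g=grab('scene')
for a,n in((f,'top0.npz'),(g,'sc0.npz')):
    P=cloud(a); np.savez(n,P=P,C=a['color']); print(n); blobs(P,a['color'])
P=cloud(f); print(P[330,330],P[230,260])
o=env.get_obs(); print(o['position'],o['orientation'],o['ft_force'],o['width'],o['time_s'])
print(Rot.from_quat(o['orientation'],scalar_first=True).as_matrix().round(3))
c=f['color'][90:330,60:460]; cv2.imwrite('pics/crop0.png',cv2.resize(c,(800,480),interpolation=cv2.INTER_CUBIC))
E
```

```text
top0.npz
[398.  99.] 3498 zt 114 ctr 655 -251 size 161 619 ang 50.6 bbox x 379..900 y -450..-99
[277. 103.] 1474 zt 60 ctr 639 -80 size 521 260 ang 0.2 bbox x 379..900 y -209..51
[149.  97.] 3931 zt 55 ctr 678 88 size 682 179 ang 46.7 bbox x 379..900 y -99..350
[212. 125.] 612 zt 87 ctr 581 -1 size 449 48 ang 24.9 bbox x 379..785 y -99..110
[300. 168.] 898 zt 53 ctr 535 -131 size 310 76 ang 2.3 bbox x 379..690 y -164..-88
[431. 177.] 768 zt 98 ctr 497 -292 size 56 448 ang 38.6 bbox x 379..696 y -450..-99
[126. 177.] 146 zt 41 ctr 531 118 size 528 34 ang 58.6 bbox x 379..658 y -99..350
[227. 200.] 227 zt 21 ctr 480 -14 size 262 57 ang 33.0 bbox x 379..604 y -99..80
[378. 209.] 995 zt 50 ctr 470 -227 size 78 311 ang 43.6 bbox x 379..587 y -349..-99
[308. 219.] 230 zt 20 ctr 462 -132 size 39 175 ang 80.9 bbox x 379..549 y -162..-99
[227. 251.] 235 zt 23 ctr 431 -18 size 189 39 ang 69.3 bbox x 379..477 y -99..73
[305. 270.] 762 zt 50 ctr 406 -120 size 37 58 ang 18.7 bbox x 367..452 y -170..-92
[113. 260.] 66 zt 41 ctr 440 322 size 58 6 ang 76.0 bbox x 432..451 y 294..350
[418. 281.] 452 
[... 760 characters left out ...]
zt 20 ctr 581 49 size 25 59 ang 31.8 bbox x 557..607 y 20..79
[427. 276.] 168 zt 38 ctr 441 322 size 59 9 ang 76.0 bbox x 431..450 y 293..350
[275. 293.] 671 zt 86 ctr 764 82 size 51 46 ang 43.6 bbox x 738..793 y 56..110
[373. 319.] 317 zt 39 ctr 642 296 size 111 12 ang 76.5 bbox x 615..660 y 242..350
[301. 360.] 4104 zt 55 ctr 848 265 size 174 102 ang 87.0 bbox x 785..900 y 125..350
[ 0.26700692 -0.18792204  0.00324964] [ 0.50805644 -0.02650594 -0.00249337]
[ 0.17310553 -0.62610303  0.20065822] [-2.68924295e-04  7.95785623e-01 -6.05578210e-01 -4.48710450e-04] [ 0.09174328 -0.71541519 -0.02524462] 0.0855546552539565 0.2
[[ 0.267 -0.964 -0.   ]
 [-0.964 -0.267  0.001]
 [-0.001  0.    -1.   ]]
```

View pics/crop0.png

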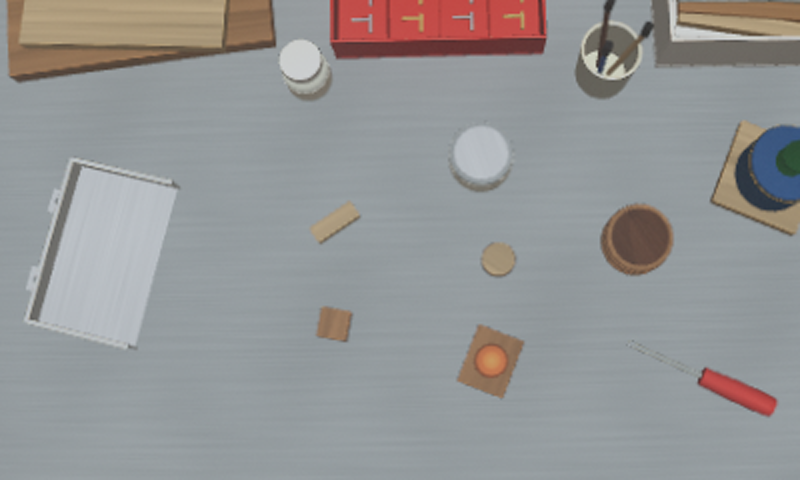

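```bash
sed -i "s/m=((P\[...,2\]>zmin)/m=((P[...,2]>zmin)\&(P[...,2]<.5)/; s/return p@R.T+np.array(f\['xyz'\])/return np.where(z>0,p@R.T+np.array(f['xyz']),np.nan)/" h.py
python3 - <<'E'
from h import *
t=np.load('top0.npz'); s=np.load('sc0.npz')
f=grab('top'); P=cloud(f); np.savez('top0.npz',P=P,C=f['color']); print('top'); blobs(P,f['color'],y0=-.6)
# pan outer top corners from crop, z=.035
px=np.array([[73,160],[177,186],[28,322],[133,347]])/2.+[60,90]
sl=cv2.undistortPoints(px.reshape(-1,1,2),f['K'],np.array([float(np.ravel(f['k1'])[0]),0,0,0])).reshape(-1,2)
R=Rot.from_quat(f['rotation'],scalar_first=True).as_matrix()
d=np.c_[sl,np.ones(4)]@R.T; o=np.array(f['xyz'])
w=o+d*((.035-o[2])/d[:,2])[:,None]; print(w.round(4))
# scene cloud: pan wall points
g=grab('scene'); Q=cloud(g); q=Q.reshape(-1,3)
for nm,c in(('top',P.reshape(-1,3)),('scene',q)):
    k=c[(c[:,2]>.026)&(c[:,2]<.042)&(c[:,0]>.42)&(c[:,0]<.68)&(c[:,1]>.2)&(c[:,1]<.4)]
    r=cv2.minAreaRect((k[:,:2]*1000).astype(np.float32)); print(nm,len(k),r,cv2.boxPoints(r).round().tolist())
c=P.reshape(-1,3); k=c[(c[:,0]<.6)&(c[:,1]<-.5)&(c[:,2]>.03)]; print('right side',np.nanpercentile(k,[1,50,99],axis=0))
E
```

```text
top
[426.  95.] 6509 zt 99 ctr 826 -406 size 161 338 ang 8.7 bbox x 725..900 y -569..-245
[277. 103.] 1466 zt 60 ctr 844 -79 size 113 260 ang 0.0 bbox x 786..900 y -209..51
[149.  97.] 3917 zt 54 ctr 846 266 size 172 104 ang 86.6 bbox x 784..900 y 127..350
[212. 125.] 610 zt 87 ctr 760 82 size 50 49 ang 81.5 bbox x 731..785 y 54..108
[300. 168.] 894 zt 53 ctr 652 -126 size 76 74 ang 88.8 bbox x 614..689 y -164..-88
[446. 176.] 2261 zt 198 ctr 623 -475 size 30 26 ang 14.6 bbox x 553..694 y -524..-406
[126. 177.] 145 zt 41 ctr 641 296 size 107 7 ang 75.1 bbox x 625..656 y 245..349
[227. 200.] 225 zt 21 ctr 580 51 size 23 58 ang 34.4 bbox x 556..603 y 22..80
[378. 209.] 994 zt 50 ctr 549 -309 size 80 77 ang 88.4 bbox x 509..587 y -349..-268
[308. 219.] 227 zt 20 ctr 530 -143 size 38 39 ang 16.0 bbox x 510..549 y -162..-123
[514. 274.] 2979 zt 189 ctr 384 -592 size 168 15 ang 0.2 bbox x 300..468 y -600..-585
[227. 251.] 235 zt 23 ctr 457 52 size 37 35 ang 77.9 bbox x 436..477 y 33..73
[305. 270.] 758 zt 50 ctr 410 -132 size 37 35 ang 88.8 bbox x 367..452 y -170..-92
[114. 260.] 65 zt 41 ctr 440 322 size 56 6 ang 75.9 bbox x 432..449 y 294..349
[422. 282.] 516 zt 26 ctr 368 -418 size 105 24 ang 65.1 bbox x 334..429 y -468..-296
[[0.6592 0.3701 0.035 ]
 [0.6231 0.2386 0.035 ]
 [0.4621 0.4199 0.035 ]
 [0.4308 0.2886 0.035 ]]
top 388 ((547.08935546875, 335.53277587890625), (135.4557647705078, 208.53976440429688), 75.42166137695312) [[429.0, 296.0], [631.0, 244.0], [665.0, 375.0], [463.0, 427.0]]
scene 490 ((548.6150512695312, 332.8389892578125), (135.43019104003906, 212.94140625), 75.85859680175781) [[429.0, 293.0], [635.0, 241.0], [668.0, 372.0], [462.0, 425.0]]
right side [[ 0.15208161 -0.65890375  0.03418814]
 [ 0.31669946 -0.59012013  0.18588168]
 [ 0.46663197 -0.55494917  0.33057569]]
```

The scene measures cleanly: heights and sizes match the task text. The pan origin is about (546, 332) mm with yaw about -14.4°. In the pan frame the block is at (-15,-293), the strip at (103,-265) and the slice at (105,-465). First I lift clear of the cardboard box, shut the fingers and turn the tool to line up with the pan.

Call:
carry_out(hand=[0,0,0,0,0,0,0,0,0,0,0,0,0,0,0,0,0,0], linear=[[0,0,-25],[0,0,-25],[0,0,-25],[0,0,-25],[0,0,0],[0,0,0],[0,0,0],[0,0,0],[0,0,0],[0,0,0],[25,-42,0],[25,-42,0],[25,-42,0],[25,-42,0],[25,-42,0],[25,-42,0],[25,-42,0],[25,-42,0]], delta_rot=[[0,0,0],[0,0,0],[0,0,0],[0,0,0],[0,0,-10],[0,0,-10],[0,0,-10],[0,0,-10],[0,0,-10],[0,0,-10],[0,0,0],[0,0,0],[0,0,0],[0,0,0],[0,0,0],[0,0,0],[0,0,0],[0,0,0]])

```text
time_s: 2.55
position: [0.4521, -0.3503, 0.3013]
orientation: [0.0, 0.992, -0.127, 0.0]
ft_force: [-0.3, -0.7, -1.0]
width: 0.0005
```

```bash
cat >> h.py <<'E'
O=np.array([546,332.]); YAW=np.deg2rad(-14.4)
def topan(p): # world m -> pan mm
    d=np.atleast_2d(p)[:,:2]*1000-O; c,s=np.cos(YAW),np.sin(YAW)
    return np.c_[d[:,0]*c+d[:,1]*s,-d[:,0]*s+d[:,1]*c]
def tool():
    o=env.get_obs(); R=Rot.from_quat(o['orientation'],scalar_first=True).as_matrix()
    print('t',round(o['time_s'],2),'pan',topan(o['position']).round(1),'z',round(o['position'][2]*1000,1),'yaw rel pan',round(np.degrees(np.arctan2(R[1,0],R[0,0])-YAW),1),'F',np.round(o['ft_force'],1),'w',round(o['width'],4),'zaxis',R[:,2].round(3))
E
python3 -c "
from h import *
tool()"
```

```text
t 2.55 pan [[  78.7 -684.2]] z 301.3 yaw rel pan -0.1 F [-0.3 -0.7 -1. ] w 0.0005 zaxis [ 0. -0. -1.]
```

Call:
carry_out(hand=[0,0,0,0,0,0,0,0,0,0,0,0,0,0,0,0,0,0,0,0], linear=[[-11.7,-42.4,0],[-11.7,-42.4,0],[-11.7,-42.4,0],[-11.7,-42.4,0],[-11.7,-42.4,0],[-11.7,-42.4,0],[-11.7,-42.4,0],[-11.7,-42.4,0],[0,0,50],[0,0,50],[0,0,50],[0,0,50],[0,0,50],[0,0,30],[0,0,13],[0,-15,0],[0,-15,0],[0,-15,0],[0,-15,0],[0,-15,0]], delta_rot=[[0,0,0],[0,0,0],[0,0,0],[0,0,0],[0,0,0],[0,0,0],[0,0,0],[0,0,0],[0,0,0],[0,0,0],[0,0,0],[0,0,0],[0,0,0],[0,0,0],[0,0,0],[0,0,0],[0,0,0],[0,0,0],[0,0,0],[0,0,0]])

```text
time_s: 5.05
position: [0.465, 0.0742, 0.0085]
orientation: [-0.0, 0.992, -0.126, 0.0]
ft_force: [0.4, -0.6, -0.3]
width: -0.0
```

```bash
python3 -c "
from h import *
tool()
g=grab('scene'); f=grab('top')
a=g['color'][120:330,180:480]; b=f['color'][110:310,60:360]
a=cv2.resize(a,None,fx=1.33,fy=1.33);b=cv2.resize(b,(a.shape[1],266))
cv2.imwrite('pics/p1.png',cv2.resize(np.vstack([a,b]),None,fx=1.1,fy=1.1))
"
```

```text
t 5.05 pan [[ -14.3 -269.8]] z 8.5 yaw rel pan -0.1 F [ 0.4 -0.6 -0.3] w -0.0 zaxis [ 0.001  0.    -1.   ]
```

View pics/p1.png

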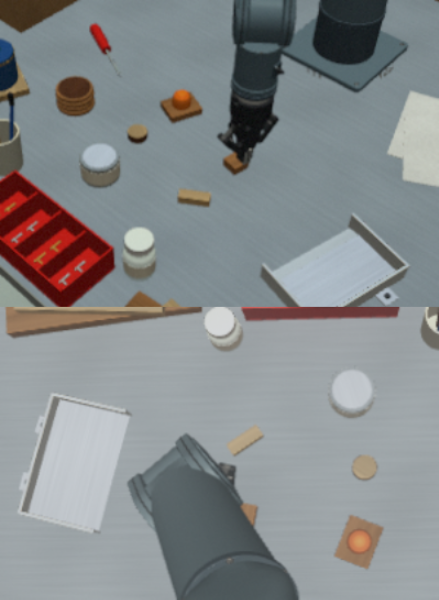

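The pictures show the block, at scene crop (235,163), hardly moved and on the near side of the fingers, which doesn't fit. I'll measure from the depth clouds.

```bash
python3 -c "
from h import *
tool()
for n in('scene','top'):
    g=grab(n); P=cloud(g); c=P.reshape(-1,3); C=g['color'].reshape(-1,3)
    print(n)
    p0=project(g,[[.465,.0742,.0085],[.458,.0515,.02]]).round(1); print('proj tcp, block0',p0.tolist())
    blobs(P,None,x0=.4,x1=.62,y0=-.03,y1=.15,zmin=.006)
    b=(c[:,2]>.012)&(c[:,2]<.03)&(abs(c[:,0]-.46)<.08)&(abs(c[:,1]-.06)<.09)
    br=b&(C[:,2]>C[:,0]*1.4+10); print('brown',br.sum(),c[br].min(0).round(3),c[br].max(0).round(3))
    dk=b&~(C[:,2]>C[:,0]*1.4+10); print('dark',dk.sum(),c[dk].min(0).round(3) if dk.any() else'',c[dk].max(0).round(3) if dk.any() else '')
    if n=='scene':
        x,y=p0[0].astype(int); cv2.imwrite('pics/p2.png',cv2.resize(g['color'][y-70:y+40,x-70:x+70],None,fx=5,fy=5,interpolation=cv2.INTER_CUBIC))
"
```

```text
t 5.15 pan [[ -14.4 -268.5]] z 8.5 yaw rel pan 0.0 F [-0.2 -0.8 -0.3] w -0.0002 zaxis [ 0.001  0.001 -1.   ]
scene
proj tcp, block0 [[345.7, 237.0], [341.3, 228.9]]
[357. 146.] 5574 zt 486 ctr 455 66 size 120 95 ang 39.7 bbox x 400..529 y -4..136
[312. 254.] 185 zt 19 ctr 584 50 size 27 59 ang 32.4 bbox x 556..608 y 19..79
brown 90 [0.449 0.031 0.012] [0.48  0.068 0.023]
dark 3 [0.458 0.029 0.014] [0.472 0.032 0.017]
top
proj tcp, block0 [[217.9, 248.3], [226.8, 250.7]]
[227. 200.] 230 zt 21 ctr 580 52 size 22 58 ang 33.9 bbox x 556..604 y 22..80
[186. 227.] 2195 zt 492 ctr 452 63 size 122 91 ang 38.2 bbox x 405..574 y -8..134
brown 63 [0.443 0.034 0.013] [0.472 0.053 0.025]
dark 12 [0.446 0.033 0.013] [0.474 0.051 0.024]
```

View pics/p2.png

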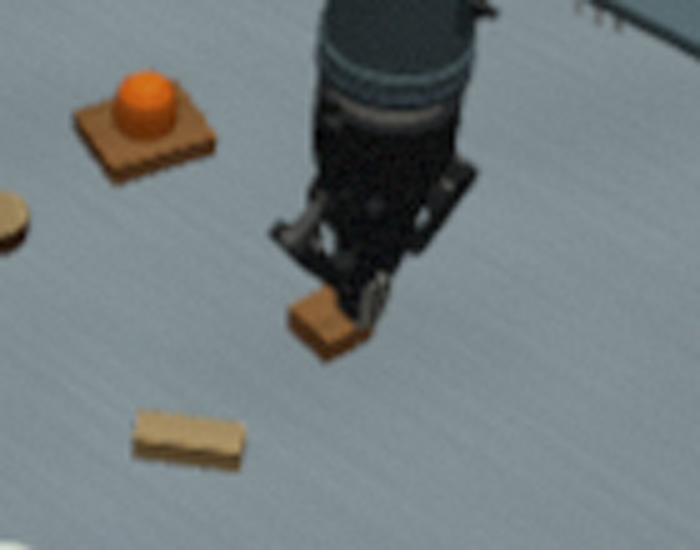

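The fingertip at (365,322) of the crop lies over the block's top rear corner, and the block hasn't moved. I'll check where the fingertip sits in the depth data.

```bash
python3 -c "
from h import *
g=grab('scene'); P=cloud(g); I=g['color'].astype(int)
for v in range(214,244,2):
    print(v,' '.join('%d:%s%d,%d,%d'%(u,'B' if I[v,u,2]>I[v,u,0]*1.4+10 else ('k' if I[v,u].sum()<150 else '-'),*np.nan_to_num(P[v,u]*1000)) for u in range(332,360,3)))
w=grab('wrist','w1.png'); print(w['xyz'],w['rotation'])
"
```

```text
214 332:-523,60,134 335:k512,62,127 338:-505,66,124 341:-479,58,100 344:k490,76,121 347:k485,81,120 350:k476,85,117 353:k467,88,112 356:k453,89,102 359:k440,90,94
216 332:k527,63,131 335:k520,68,130 338:-512,72,126 341:-478,59,92 344:k482,71,103 347:k487,84,116 350:k478,87,111 353:k468,90,107 356:k449,87,91 359:-438,90,84
218 332:-524,62,120 335:k521,69,123 338:k513,73,120 341:k484,64,92 344:k477,68,91 347:k485,83,107 350:k464,79,88 353:k457,84,87 356:-376,43,-1 359:-369,50,-2
220 332:-429,-3,-3 335:-520,69,116 338:k509,71,108 341:k498,73,102 344:k482,73,89 347:k478,79,91 350:k463,79,80 353:k460,87,83 356:-384,50,0 359:-378,56,0
222 332:-437,2,-1 335:-426,5,-8 338:-511,73,104 341:k500,75,97 344:k492,79,94 347:k477,80,83 350:-462,80,72 353:-395,47,-1 356:-392,55,1 359:-382,60,-2
224 332:-445,8,0 335:-435,12,-4 338:-432,21,0 341:B500,76,90 344:k479,72,71 347:k476,80,75 350:-466,83,69 353:-403,53,0 356:-394,58,-3 359:-390,66,0
226 332:-452,14,0 335:-442,18,-3 338:B451,34,14 341:B477,61,54 344:k481,74,66 347:-474,79,65 350:-465,83,60 353:-407,57,-2 356:-399,62,-5 359:-395,70,-2
228 332:-
[... 575 characters left out ...]
,-4 359:-422,90,-1
236 332:-482,39,0 335:-476,45,0 338:B479,57,10 341:B472,62,9 344:B463,67,6 347:-450,68,-2 350:-445,75,-2 353:-441,83,0 356:-431,86,-5 359:-427,93,-2
238 332:-488,43,0 335:-479,48,-3 338:-478,57,1 341:-474,65,5 344:-465,69,0 347:-459,75,0 350:-448,78,-5 353:-447,87,0 356:-439,92,-2 359:-433,98,-2
240 332:-496,50,2 335:-484,52,-5 338:-483,61,0 341:-475,66,-1 344:-468,71,-3 347:-465,79,0 350:-459,85,0 353:-452,91,0 356:-442,95,-6 359:-441,104,0
242 332:-500,53,0 335:-495,60,1 338:-487,64,-2 341:-482,72,0 344:-474,76,-3 347:-470,84,0 350:-466,91,1 353:-455,94,-5 356:-451,101,-3 359:-445,107,-2
[0.48282393 0.1459031  0.18139342] [ 0.14910804  0.98069094 -0.12502894 -0.01948938]
```

View pics/w1.png

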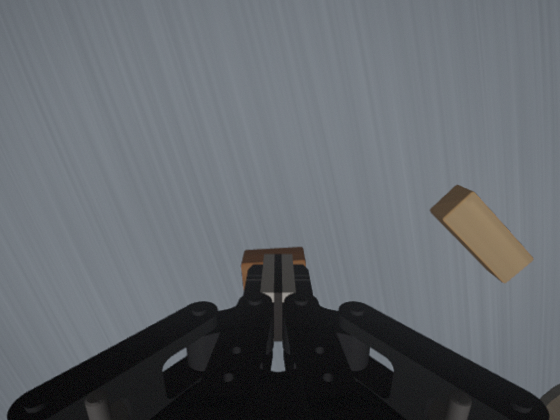

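```bash
python3 -c "
from h import *
g=grab('scene'); w=grab('wrist'); tool()
for z in (.0085,.02,.03,.04,.05): print(z,'scene',project(g,[[.465,.075,z]]).round(1).tolist(),'wrist',project(w,[[.465,.075,z]]).round(1).tolist())
print('block top corners in wrist', project(w,[[.436,.055,.02],[.478,.055,.02],[.458,.072,.02],[.458,.072,0]]).round(0).tolist())
P=cloud(w); c=P.reshape(-1,3)
for v in range(240,300,6): print(v,[tuple(np.nan_to_num(P[v,u]*1000).astype(int).tolist()) for u in (250,262,270,278,286,295)])
"
```

```text
t 5.45 pan [[ -14.5 -272. ]] z 8.1 yaw rel pan -0.2 F [-0.1  0.7  0.5] w -0.0 zaxis [-0.    -0.001 -1.   ]
0.0085 scene [[346.0, 237.1]] wrist [[278.7, 240.5]]
0.02 scene [[346.3, 234.4]] wrist [[278.8, 248.8]]
0.03 scene [[346.7, 231.9]] wrist [[278.8, 256.9]]
0.04 scene [[347.0, 229.5]] wrist [[278.9, 265.9]]
0.05 scene [[347.3, 227.0]] wrist [[279.0, 276.1]]
block top corners in wrist [[238.0, 292.0], [310.0, 275.0], [268.0, 257.0], [269.0, 242.0]]
240 [(447, 76, 0), (454, 74, 0), (458, 72, 0), (463, 72, 0), (468, 71, 0), (473, 69, 0)]
246 [(446, 72, 0), (453, 70, 0), (458, 69, 0), (463, 69, 1), (467, 67, 0), (472, 65, 0)]
252 [(446, 70, 5), (453, 70, 7), (458, 69, 8), (462, 68, 8), (467, 66, 8), (472, 66, 10)]
258 [(447, 71, 15), (454, 70, 15), (462, 83, 46), (466, 82, 47), (469, 81, 46), (472, 66, 17)]
264 [(447, 70, 19), (458, 80, 45), (463, 83, 53), (466, 82, 53), (470, 82, 54), (473, 76, 45)]
270 [(453, 81, 51), (460, 84, 58), (463, 83, 59), (466, 82, 58), (469, 82, 59), (472, 77, 52)]
276 [(453, 81, 56), (460, 84, 64), (463, 83, 63), (466, 82, 64), (469, 81, 63), (472, 77, 57)]
282 [(454, 81, 62), (460, 84, 69), (463, 83, 69), (466, 82, 69), (469, 82, 69), (472, 77, 62)]
288 [(454, 81, 67), (460, 84, 73), (463, 83, 74), (466, 83, 74), (469, 82, 73), (472, 81, 73)]
294 [(457, 86, 80), (461, 84, 78), (463, 81, 74), (466, 82, 77), (469, 80, 75), (472, 82, 79)]
```

The wrist view settles it. The block's edge at (272,250) shows under the fingertip at (278,258), and the depth puts the real tip at z ≈ 35–45 mm while the TCP reads 8 mm. So the fingers passed over the block without touching it. I'll back off, lower carefully and measure the tip itself.

Call:
carry_out(hand=[0,0,0,0,0,0], linear=[[0,35,0],[0,35,0],[0,0,10],[0,0,6],[0,0,2],[0,0,0]], delta_rot=[[0,0,0],[0,0,0],[0,0,0],[0,0,0],[0,0,0],[0,0,0]])

```text
time_s: 6.2
position: [0.4471, 0.0062, -0.0099]
orientation: [-0.0, 0.992, -0.126, -0.0]
ft_force: [0.4, 0.1, 0.3]
width: -0.0002
```

```bash
cat >> h.py <<'E'
def tips():
    # gripper points in the TCP frame (tool x, tool y, height) seen in the scene/wrist clouds
    o=env.get_obs(); R=Rot.from_quat(o['orientation'],scalar_first=True).as_matrix()
    for n in('scene','wrist','top'):
        P=cloud(grab(n)).reshape(-1,3); l=(P-o['position'])@R*1000
        for hi in (25,45,65,85,105,125):
            k=l[(P[:,2]*1000>hi-20)&(P[:,2]*1000<=hi)&(abs(l[:,0])<85)&(abs(l[:,1])<22)]
            if len(k): print(n,'z<%d'%hi,len(k),'x',np.percentile(k[:,0],[2,98]).round(),'y',np.percentile(k[:,1],[2,98]).round())
        k=P[(abs(l[:,0])<10)&(abs(l[:,1])<12)&(P[:,2]>.012)]; print(n,'lowest near axis',np.sort(k[:,2]*1000)[[0,5,15]].round() if len(k)>15 else len(k))
E
python3 -c "
from h import *
tool(); tips()"
```

```text
t 6.2 pan [[ -14.8 -340.2]] z -9.9 yaw rel pan -0.1 F [0.4 0.1 0.3] w -0.0002 zaxis [-0.  0. -1.]
scene z<25 4 x [-2.  7.] y [-10.  -3.]
scene z<45 50 x [-12.  16.] y [-13.   7.]
scene z<65 39 x [-20.  19.] y [-13.  -3.]
scene z<85 111 x [-39.  36.] y [-14.  11.]
scene z<105 133 x [-50.  55.] y [-18.   0.]
scene z<125 196 x [-55.  63.] y [-20.  10.]
scene lowest near axis [18. 27. 34.]
wrist z<25 26 x [-7.  5.] y [-10. -10.]
wrist z<45 1167 x [-14.  12.] y [-11.  -6.]
wrist z<65 1874 x [-18.  16.] y [-13.   9.]
wrist z<85 10827 x [-38.  37.] y [-13.   9.]
wrist z<105 20057 x [-53.  52.] y [-17.   7.]
wrist z<125 12702 x [-59.  58.] y [-20.  -6.]
wrist lowest near axis [23. 24. 25.]
top z<25 3 x [56. 79.] y [-15.  19.]
top z<125 18 x [51. 60.] y [ 1. 11.]
top lowest near axis [424. 430. 436.]
```

The tip is at about 23 mm with the TCP at -10, an offset of about 33 mm that repeats in both views. I'll work with TCP z ≈ -24, then push.

Call:
carry_out(hand=[0,0,0,0,0,0,0,0,0], linear=[[0,0,8],[0,0,4],[0,0,2],[0,-12,0],[0,-12,0],[0,-12,0],[0,-12,0],[0,-12,0],[0,-12,0]], delta_rot=[[0,0,0],[0,0,0],[0,0,0],[0,0,0],[0,0,0],[0,0,0],[0,0,0],[0,0,0],[0,0,0]])

```text
time_s: 7.48
position: [0.4653, 0.0758, -0.0238]
orientation: [0.0, 0.992, -0.126, 0.0]
ft_force: [-0.0, -0.1, 1.1]
width: -0.0001
```

```bash
cat >> h.py <<'E'
def find(n='scene'):
    # the offcuts by height 10..28 mm and hue, in pan coordinates
    g=grab(n); P=cloud(g); hsv=cv2.cvtColor(g['color'],cv2.COLOR_BGR2HSV)
    pc=topan(P.reshape(-1,3)).reshape(*P.shape[:2],2)
    m=(P[...,2]>.010)&(P[...,2]<.03)&(hsv[...,0]<30)&(hsv[...,1]>60)&(pc[...,1]>-540)&(pc[...,1]<80)&(abs(pc[...,0]-40)<150)
    k,l,st,_=cv2.connectedComponentsWithStats(m.astype(np.uint8))
    for i in range(1,k):
        if st[i,4]<25: continue
        q=pc[l==i]; (a,b),(w,h),t=cv2.minAreaRect(q.astype(np.float32))
        print(n,st[i,4],'ctr %.0f %.0f size %.0f x %.0f ang %.0f ztop %.0f sat %d'%(a,b,w,h,t,np.percentile(P[l==i][:,2],90)*1000,np.median(hsv[l==i][:,1])))
    return g
E
python3 -c "
from h import *
tool(); find(); find('wrist')"
```

```text
t 7.47 pan [[ -14.5 -268.3]] z -23.8 yaw rel pan -0.1 F [-0.  -0.1  1.1] w -0.0001 zaxis [-0. -0. -1.]
scene 243 ctr -14 -483 size 63 x 75 ang 81 ztop 23 sat 155
scene 113 ctr 108 -465 size 42 x 36 ang 58 ztop 19 sat 102
scene 160 ctr -13 -241 size 45 x 39 ang 88 ztop 21 sat 151
scene 159 ctr 105 -264 size 26 x 58 ang 48 ztop 19 sat 102
wrist 6997 ctr -16 -238 size 36 x 37 ang 0 ztop 21 sat 129
wrist 5274 ctr 102 -264 size 22 x 62 ang 47 ztop 19 sat 86
```

The block is now tracking correctly, 29 mm ahead of the finger. I raise the tip slightly for the lip and push on in.

Call:
carry_out(hand=[0,0,0,0,0,0,0,0,0,0,0,0,0,0,0,0,0,0], linear=[[0,-16,0],[0,-16,0],[0,-16,0],[0,-16,0],[0,-16,0],[0,-16,0],[0,-16,-1],[0,-16,-1],[0,-16,-1],[0,-16,0],[0,-16,0],[0,-16,0],[0,-16,0],[0,-16,0],[0,-16,0],[0,-16,0],[0,-16,0],[0,0,0]], delta_rot=[[0,0,0],[0,0,0],[0,0,0],[0,0,0],[0,0,0],[0,0,0],[0,0,0],[0,0,0],[0,0,0],[0,0,0],[0,0,0],[0,0,0],[0,0,0],[0,0,0],[0,0,0],[0,0,0],[0,0,0],[0,0,0]])

```text
time_s: 9.82
position: [0.5333, 0.3403, -0.0207]
orientation: [-0.001, 0.992, -0.126, 0.0]
ft_force: [-0.6, -0.6, -0.1]
width: -0.0003
```

```bash
python3 -c "
from h import *
tool(); find(); find('wrist')"
```

```text
t 9.82 pan [[-14.4   4.9]] z -20.7 yaw rel pan -0.1 F [-0.6 -0.6 -0.1] w -0.0003 zaxis [ 0.     0.002 -1.   ]
scene 245 ctr -14 -484 size 61 x 73 ang 81 ztop 23 sat 154
scene 117 ctr 106 -467 size 44 x 36 ang 69 ztop 19 sat 103
scene 158 ctr 105 -264 size 27 x 58 ang 49 ztop 19 sat 101
scene 231 ctr -13 33 size 40 x 38 ang 87 ztop 25 sat 151
wrist 7309 ctr -15 36 size 36 x 36 ang 90 ztop 25 sat 125
```

The block is in, at (-15, 35). Now the strip: come in behind its near right corner with the tool turned 7° so the path slants toward the pan's middle.

Call:
carry_out(hand=[0,0,0,0,0,0,0,0,0,0,0,0,0,0,0,0,0,0,0], linear=[[0,5,-40],[0,0,-40],[15.8,40,0],[15.8,40,0],[15.8,40,0],[15.8,40,0],[15.8,40,0],[15.8,40,0],[15.8,40,0],[15.8,40,0],[0,0,0],[0,0,40],[0,0,30],[0,0,13],[0,-12,0],[0,-12,0],[0,-12,0],[0,-12,0],[0,-12,0]], delta_rot=[[0,0,0],[0,0,0],[0,0,0],[0,0,0],[0,0,0],[0,0,0],[0,0,0],[0,0,0],[0,0,0],[0,0,0],[0,0,-7],[0,0,0],[0,0,0],[0,0,0],[0,0,0],[0,0,0],[0,0,0],[0,0,0],[0,0,0]])

```text
time_s: 12.3
position: [0.5823, 0.0524, -0.0235]
orientation: [-0.0, 0.998, -0.066, 0.0]
ft_force: [-0.8, 0.1, -0.3]
width: 0.0002
```

```bash
python3 -c "
from h import *
tool(); find(); find('wrist')"
```

```text
t 12.3 pan [[ 104.7 -261.8]] z -23.5 yaw rel pan 6.9 F [-0.8  0.1 -0.3] w 0.0002 zaxis [ 0.  0. -1.]
scene 106 ctr 12 -491 size 68 x 26 ang 69 ztop 22 sat 151
scene 113 ctr 107 -467 size 42 x 38 ang 88 ztop 20 sat 102
scene 171 ctr 96 -235 size 29 x 60 ang 71 ztop 19 sat 102
scene 230 ctr -12 35 size 37 x 38 ang 0 ztop 26 sat 151
wrist 7000 ctr 93 -233 size 25 x 59 ang 73 ztop 19 sat 86
```

The strip is turning flush as planned. I keep pushing it in.

Call:
carry_out(hand=[0,0,0,0,0,0,0,0,0,0,0,0,0,0,0,0,0,0], linear=[[0,-16,0],[0,-16,0],[0,-16,0],[0,-16,0],[0,-16,0],[0,-16,0],[0,-16,-1],[0,-16,-1],[0,-16,-1],[0,-16,0],[0,-16,0],[0,-16,0],[0,-16,0],[0,-16,0],[0,-16,0],[0,-16,0],[0,-16,0],[0,0,0]], delta_rot=[[0,0,0],[0,0,0],[0,0,0],[0,0,0],[0,0,0],[0,0,0],[0,0,0],[0,0,0],[0,0,0],[0,0,0],[0,0,0],[0,0,0],[0,0,0],[0,0,0],[0,0,0],[0,0,0],[0,0,0],[0,0,0]])

```text
time_s: 14.65
position: [0.6173, 0.3233, -0.0207]
orientation: [-0.001, 0.998, -0.065, -0.0]
ft_force: [0.2, -0.2, -0.2]
width: 0.0
```

```bash
python3 -c "
from h import *
tool(); find(); find('wrist')"
```

```text
t 14.65 pan [[71.2  9.3]] z -20.7 yaw rel pan 7.0 F [ 0.2 -0.2 -0.2] w 0.0 zaxis [ 0.     0.001 -1.   ]
scene 241 ctr -14 -484 size 62 x 77 ang 79 ztop 22 sat 155
scene 110 ctr 107 -467 size 44 x 37 ang 78 ztop 19 sat 102
scene 180 ctr 62 -122 size 61 x 26 ang 89 ztop 19 sat 102
scene 232 ctr -13 35 size 38 x 37 ang 3 ztop 26 sat 151
wrist 8187 ctr -15 36 size 36 x 37 ang 90 ztop 25 sat 134
```

The strip slipped off sideways and lies at about (62,-122), now lengthwise along the pan's y. I'll lift, go back and measure it before pushing on its end.

Call:
carry_out(hand=[0,0,0,0,0,0,0,0,0], linear=[[0,5,-40],[0,0,-40],[0,0,0],[-2.2,42,0],[-2.2,42,0],[-2.2,42,0],[-2.2,42,0],[-2.2,42,0],[0,0,0]], delta_rot=[[0,0,0],[0,0,0],[0,0,7],[0,0,0],[0,0,0],[0,0,0],[0,0,0],[0,0,0],[0,0,0]])

```text
time_s: 15.88
position: [0.5527, 0.1095, 0.0588]
orientation: [0.002, 0.992, -0.13, -0.001]
ft_force: [0.3, 0.7, -0.9]
width: 0.0001
```

```bash
python3 -c "
from h import *
tool(); find(); find('top'); find('wrist')"
```

```text
t 15.88 pan [[  61.9 -213.9]] z 58.8 yaw rel pan -0.5 F [ 0.3  0.7 -0.9] w 0.0001 zaxis [-0.002 -0.004 -1.   ]
scene 239 ctr -14 -484 size 62 x 75 ang 80 ztop 23 sat 154
scene 111 ctr 106 -469 size 45 x 36 ang 58 ztop 19 sat 103
scene 176 ctr 62 -124 size 65 x 23 ang 89 ztop 20 sat 102
scene 233 ctr -13 35 size 37 x 38 ang 86 ztop 25 sat 151
top 189 ctr -16 36 size 37 x 34 ang 89 ztop 27 sat 88
top 192 ctr 102 -466 size 36 x 33 ang 13 ztop 20 sat 64
top 485 ctr -18 -484 size 56 x 71 ang 82 ztop 20 sat 94
wrist 3397 ctr 60 -123 size 59 x 21 ang 89 ztop 20 sat 84
```

Call:
carry_out(hand=[0,0,0,0,0,0,0,0,0,0], linear=[[-1.5,0,40],[0,0,30],[0,0,13],[0,-12,0],[0,-12,0],[0,-12,0],[0,-12,0],[0,-12,0],[0,-12,0],[0,-12,0]], delta_rot=[[0,0,0],[0,0,0],[0,0,0],[0,0,0],[0,0,0],[0,0,0],[0,0,0],[0,0,0],[0,0,0],[0,0,0]])

```text
time_s: 17.27
position: [0.5735, 0.1978, -0.0239]
orientation: [0.0, 0.992, -0.127, -0.0]
ft_force: [-0.3, -0.1, 0.3]
width: 0.0003
```

```bash
python3 -c "
from h import *
tool(); find();find('wrist')"
```

```text
t 17.27 pan [[  60.  -123.1]] z -23.9 yaw rel pan -0.1 F [-0.3 -0.1  0.3] w 0.0003 zaxis [-0. -0. -1.]
scene 236 ctr -14 -484 size 62 x 73 ang 80 ztop 22 sat 154
scene 112 ctr 105 -466 size 42 x 38 ang 31 ztop 20 sat 103
scene 210 ctr 61 -83 size 67 x 26 ang 89 ztop 20 sat 102
scene 229 ctr -12 35 size 37 x 37 ang 2 ztop 25 sat 151
wrist 7226 ctr 59 -80 size 61 x 22 ang 90 ztop 21 sat 86
```

The strip is tracking straight. I'll go on up the lip.

Call:
carry_out(hand=[0,0,0,0,0,0,0,0,0,0,0], linear=[[0,-12,-1],[0,-12,-1],[0,-12,-1],[0,-12,0],[0,-12,0],[0,-12,0],[0,-12,0],[0,-12,0],[0,-10,0],[0,0,0],[0,0,0]], delta_rot=[[0,0,0],[0,0,0],[0,0,0],[0,0,0],[0,0,0],[0,0,0],[0,0,0],[0,0,0],[0,0,0],[0,0,0],[0,0,0]])

```text
time_s: 18.75
position: [0.5999, 0.2993, -0.021]
orientation: [0.0, 0.992, -0.127, -0.0]
ft_force: [0.2, 0.4, 0.2]
width: 0.0001
```

```bash
python3 -c "
from h import *
tool(); find();find('wrist')"
```

```text
t 18.75 pan [[ 60.3 -18.3]] z -21.0 yaw rel pan -0.2 F [0.2 0.4 0.2] w 0.0001 zaxis [-0.    -0.001 -1.   ]
scene 242 ctr -14 -484 size 65 x 74 ang 80 ztop 22 sat 155
scene 113 ctr 106 -465 size 42 x 37 ang 26 ztop 19 sat 103
scene 231 ctr -13 35 size 37 x 37 ang 89 ztop 26 sat 151
scene 241 ctr 60 23 size 64 x 24 ang 88 ztop 24 sat 102
wrist 7293 ctr 58 24 size 63 x 22 ang 90 ztop 23 sat 84
wrist 8584 ctr -15 36 size 37 x 36 ang 0 ztop 25 sat 135
```

Strip in at (59, 23). Now the slice: travel high and stop behind it, with the tool turned 19° toward an aim point of about (-60, 10) in the pan.

Call:
carry_out(hand=[0,0,0,0,0,0,0,0,0,0,0,0,0,0,0,0,0], linear=[[0,5,-40],[0,0,-40],[5,41,0],[5,41,0],[5,41,0],[5,41,0],[5,41,0],[5,41,0],[5,41,0],[5,41,0],[5,41,0],[5,41,0],[5,41,0],[5,41,0],[0,0,0],[0,0,0],[0,0,0]], delta_rot=[[0,0,0],[0,0,0],[0,0,0],[0,0,0],[0,0,0],[0,0,0],[0,0,0],[0,0,0],[0,0,0],[0,0,0],[0,0,0],[0,0,0],[0,0,0],[0,0,0],[0,0,-10],[0,0,-9],[0,0,0]])

```text
time_s: 20.98
position: [0.5328, -0.1968, 0.0592]
orientation: [-0.0, 0.999, 0.038, -0.0]
ft_force: [-0.1, 0.4, -0.6]
width: -0.0002
```

```bash
python3 -c "
from h import *
tool(); find('wrist')"
```

```text
t 20.98 pan [[ 118.7 -515.5]] z 59.2 yaw rel pan 18.7 F [-0.1  0.4 -0.6] w -0.0002 zaxis [-0.  0. -1.]
wrist 6195 ctr -17 -485 size 58 x 73 ang 82 ztop 20 sat 136
wrist 2882 ctr 103 -467 size 39 x 39 ang 49 ztop 20 sat 83
```

Call:
carry_out(hand=[0,0,0,0,0,0,0,0,0,0,0,0,0], linear=[[0.7,0,40],[0,0,30],[0,0,13],[0,-12,0],[0,-12,0],[0,-12,0],[0,-12,0],[0,-12,0],[0,-12,0],[0,-12,0],[0,-12,0],[0,-12,0],[0,-12,0]], delta_rot=[[0,0,0],[0,0,0],[0,0,0],[0,0,0],[0,0,0],[0,0,0],[0,0,0],[0,0,0],[0,0,0],[0,0,0],[0,0,0],[0,0,0],[0,0,0]])

```text
time_s: 22.65
position: [0.5245, -0.0758, -0.0238]
orientation: [0.0, 0.999, 0.039, -0.0]
ft_force: [-0.9, 0.5, -0.2]
width: -0.0001
```

```bash
python3 -c "
from h import *
tool(); find('wrist');find()"
```

```text
t 22.65 pan [[  80.6 -400.4]] z -23.8 yaw rel pan 18.9 F [-0.9  0.5 -0.2] w -0.0001 zaxis [-0. -0. -1.]
wrist 6598 ctr 70 -371 size 39 x 40 ang 76 ztop 19 sat 86
wrist 5661 ctr -14 -467 size 65 x 39 ang 7 ztop 25 sat 149
scene 83 ctr -41 -473 size 73 x 29 ang 51 ztop 19 sat 152
scene 125 ctr 71 -369 size 44 x 36 ang 81 ztop 19 sat 102
scene 232 ctr -12 35 size 37 x 37 ang 89 ztop 26 sat 151
scene 233 ctr 60 26 size 59 x 24 ang 90 ztop 23 sat 101
```

It is tracking dead centre. I'll continue.

Call:
carry_out(hand=[0,0,0,0,0,0,0,0,0,0,0,0], linear=[[0,-14,0],[0,-14,0],[0,-14,0],[0,-14,0],[0,-14,0],[0,-14,0],[0,-14,0],[0,-14,0],[0,-14,0],[0,-14,0],[0,-14,0],[0,-14,0]], delta_rot=[[0,0,0],[0,0,0],[0,0,0],[0,0,0],[0,0,0],[0,0,0],[0,0,0],[0,0,0],[0,0,0],[0,0,0],[0,0,0],[0,0,0]])

```text
time_s: 24.25
position: [0.5114, 0.0918, -0.0238]
orientation: [0.0, 0.999, 0.039, -0.0]
ft_force: [0.9, 0.4, -0.5]
width: 0.0003
```

```bash
python3 -c "
from h import *
tool(); find('wrist');find()"
```

```text
t 24.25 pan [[  26.3 -241.3]] z -23.8 yaw rel pan 18.9 F [ 0.9  0.4 -0.5] w 0.0003 zaxis [-0. -0. -1.]
wrist 6610 ctr 15 -212 size 40 x 40 ang 62 ztop 19 sat 86
scene 241 ctr -14 -485 size 62 x 74 ang 83 ztop 23 sat 154
scene 147 ctr 17 -209 size 40 x 39 ang 2 ztop 20 sat 102
scene 229 ctr -12 35 size 36 x 37 ang 0 ztop 25 sat 151
scene 239 ctr 61 25 size 24 x 60 ang 1 ztop 24 sat 101
```

Call:
carry_out(hand=[0,0,0,0,0,0,0,0,0,0,0,0,0,0,0,0,0], linear=[[0,-14,0],[0,-14,0],[0,-14,0],[0,-14,0],[0,-14,-1],[0,-14,-1],[0,-14,-1],[0,-14,0],[0,-14,0],[0,-14,0],[0,-14,0],[0,-14,0],[0,-14,0],[0,-14,0],[0,-14,0],[0,-14,0],[0,0,0]], delta_rot=[[0,0,0],[0,0,0],[0,0,0],[0,0,0],[0,0,0],[0,0,0],[0,0,0],[0,0,0],[0,0,0],[0,0,0],[0,0,0],[0,0,0],[0,0,0],[0,0,0],[0,0,0],[0,0,0],[0,0,0]])

```text
time_s: 26.48
position: [0.4937, 0.3161, -0.0207]
orientation: [-0.001, 0.999, 0.04, 0.0]
ft_force: [0.8, -0.0, -0.7]
width: 0.0
```

```bash
python3 -c "
from h import *
tool(); find('wrist');find()"
```

```text
t 26.48 pan [[-46.7 -28.4]] z -20.7 yaw rel pan 19.0 F [ 0.8 -0.  -0.7] w 0.0 zaxis [ 0.     0.001 -1.   ]
wrist 8157 ctr -15 36 size 37 x 36 ang 0 ztop 25 sat 124
wrist 6603 ctr -58 3 size 39 x 39 ang 80 ztop 23 sat 85
wrist 6709 ctr 57 26 size 24 x 60 ang 1 ztop 23 sat 88
scene 245 ctr -14 -483 size 64 x 76 ang 84 ztop 22 sat 155
scene 429 ctr -33 22 size 101 x 48 ang 33 ztop 25 sat 148
scene 237 ctr 60 26 size 60 x 24 ang 88 ztop 24 sat 101
```

All three are inside. I back off, lift clear and take a last look.

Call:
carry_out(hand=[0,0,0,0,0,0,0,0,0,0], linear=[[0,8,-10],[0,0,-40],[0,0,-40],[0,0,-40],[0,40,-20],[0,40,0],[0,40,0],[0,40,0],[0,40,0],[0,0,0]], delta_rot=[[0,0,0],[0,0,0],[0,0,0],[0,0,0],[0,0,0],[0,0,0],[0,0,0],[0,0,0],[0,0,0],[0,0,0]])

```text
time_s: 27.82
position: [0.5104, 0.1013, 0.1294]
orientation: [0.001, 0.999, 0.035, -0.0]
ft_force: [1.1, 1.5, 0.3]
width: 0.0003
```

```bash
python3 -c "
from h import *
tool(); find('top'); g=find()
print('before');
a=np.load('sc0.npz')['C']
P=cloud(g); blobs(P,None,y0=-.55,x0=.34)
cv2.imwrite('pics/end.png',g['color'])
"
```

```text
t 27.82 pan [[  22.9 -232.3]] z 129.4 yaw rel pan 18.4 F [1.1 1.5 0.3] w 0.0003 zaxis [-0.    -0.003 -1.   ]
top 69 ctr 58 42 size 19 x 27 ang 3 ztop 23 sat 65
top 208 ctr -16 35 size 37 x 34 ang 90 ztop 26 sat 93
top 187 ctr -58 3 size 36 x 35 ang 6 ztop 25 sat 65
top 487 ctr -18 -484 size 56 x 71 ang 82 ztop 20 sat 93
scene 240 ctr -15 -486 size 66 x 75 ang 83 ztop 22 sat 154
scene 431 ctr -34 22 size 97 x 47 ang 34 ztop 25 sat 148
scene 235 ctr 60 25 size 60 x 26 ang 89 ztop 23 sat 102
before
[357. 152.] 3294 zt 491 ctr 531 112 size 75 93 ang 49.6 bbox x 452..576 y 68..165
[195. 234.] 5226 zt 150 ctr 693 -367 size 282 54 ang 54.6 bbox x 560..900 y -549..51
[250. 149.] 183 zt 28 ctr 367 -428 size 99 23 ang 65.2 bbox x 340..430 y -474..-298
[130. 202.] 3052 zt 99 ctr 834 -448 size 204 131 ang 90.0 bbox x 768..900 y -550..-344
[230. 184.] 564 zt 50 ctr 553 -309 size 80 77 ang 50.0 bbox x 510..595 y -353..-270
[303. 192.] 368 zt 50 ctr 417 -129 size 30 34 ang 47.3 bbox x 367..453 y -174..-93
[248. 232.] 682 zt 53 ctr 655 -127 size 76 75 ang 67.4 bbox x 617..695 y -165..-89
[427. 276.] 168 zt 38 ctr 440 321 size 57 10 ang 75.7 bbox x 430..452 y 293..349
[274. 293.] 673 zt 87 ctr 763 82 size 51 48 ang 36.9 bbox x 738..792 y 57..110
[422. 294.] 111 zt 24 ctr 493 339 size 40 22 ang 0.0 bbox x 473..514 y 325..350
[374. 319.] 312 zt 39 ctr 643 297 size 110 10 ang 78.1 bbox x 630..658 y 242..350
[393. 320.] 160 zt 25 ctr 608 332 size 41 26 ang 76.3 bbox x 593..625 y 311..349
[301. 360.] 4123 zt 55 ctr 848 264 size 174 102 ang 88.2 bbox x 785..900 y 125..350
```

View pics/end.png

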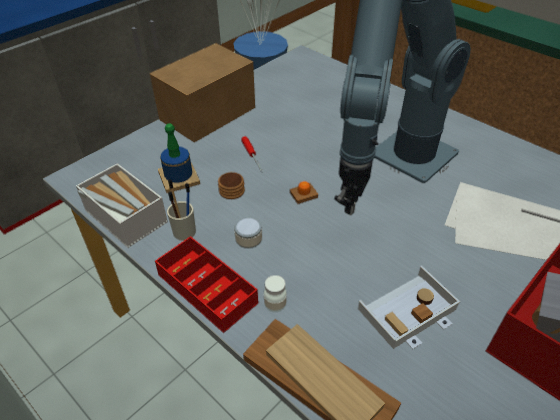

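The final picture shows the strip (397,322), block (422,312) and slice (426,296) all inside the pan. Everything else is where it was, and the gripper is clear at (347,205).

```bash
python3 -c "
from cell import env
print(env.job_done())"
```

```text
the job is handed in; nothing more can be done
None
```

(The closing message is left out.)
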